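# Close the coolant tank with its cam-lock cap

## Robot

A 6-joint arm with a two-finger parallel gripper is mounted at the origin on a cart in front of the work surface, level with it; the furniture and walls round the work are solid. World frame = base frame: x ahead of the robot, y to its left, z up, the work surface at z = 0. Lengths are in m, angles in rad, forces in N, time in s.
With the tool pointing down it reaches from about 0.35 to 0.875 m from the base axis. Payload 4.2 kg.
Tool frame: the origin (TCP) lies on the centre line of the jaws, within the pads' length; the fingertips stand 17 mm ahead of it and the grasp point (between the pads) lies 2 mm behind it; z points along the fingers, y is the direction in which the jaws open and shut (so a half turn about z gives the same grasp; the last joint's range is limited). The gripper opens to 85 mm and grips with 20 to 120 N. Pads are 22 mm wide; open, the fingers measure 114 mm over their backs; the gripper's body (76 mm by 85 mm) begins 54 mm behind the grasp point. The pads swing forward as they close: fully open they stand 13 mm farther back than shut.
Start: joints at [1.411, 0.385, 0.008, 0, -1.194, -0.259], TCP at [0.254, 0.571, 0.248] pointing down, gripper open.
Joint ranges: [-3.14, 3.14], [-1.21, 2.06], [-1.07, 1.41], [-3.16, 2.05], [-2.99, -0.16], [-3.1, 3.1]. Speed limits (rad/s): [2.79, 2.79, 3.14, 3.14, 3.14, 3.14].

## Interface

Orientations are given as [roll, pitch, yaw] about the fixed x, y, z axes, in that order (R = Rz(yaw) Ry(pitch) Rx(roll)).
In Python, from cell import read_state, capture, sign_off, look_for, place_of gives the robot as it stands.
- The arm moves only by the shell command python3 -m handwheel 'ROWS' [OPENING]. ROWS is JSON, a list of rows, each an object of numbers: "x", "y", "z": the shift along the tool's x, y, z in m; "roll": the turn about the tool's z in degrees. In form: [{"x": .., "y": .., "z": .., "roll": ..}, ...]. A call has 1 to 20 rows; each row is the pose to reach, as a shift and turn from the pose commanded when the call began, along the tool's axes at that moment; what a row does not reach only later rows make up. A row lasts 1/10 s, in which the tool goes at most 50 mm and 8.59 degrees, less where a joint would pass 70% of its speed; a pose out of reach is approached as far as the arm can. A call with a gripper value outside its range is refused whole. OPENING is the gripper's target within -1 to 1 (fully open at 1, half-way at 0, shut at -1), set as the call begins (- or left out, the last holds). The fingers move at their own pace and stop on an object; the grip force is fixed at half the most. Time passes only in rows, so rows that repeat a pose let the fingers close. It gives the time, the measured TCP pose, the force and the opening at its end, in the units of the state.
- read_state(): the state, without advancing time (a new reading comes with each control period).
- capture(name): name is "scene" or "side" or "wrist"; returns a dict with "pixels" (420x560x3 uint8, red, green, blue), "depth" (420x560 float32, m along the optical axis (not along the pixel's ray), 0 where there is no reading), "fx", "fy", "cx", "cy" (pixels), "pose" (4x4, takes a point from camera to world coordinates); the wrist camera has in their place "T_tool_cam" (4x4, takes a point from camera to tool coordinates, whose origin is the TCP and whose axes are the flange's). Camera axes: x right, y down, z forward; pixel columns grow to the right and rows downward; lengths in m; the calibration is good to about 2 mm. The wrist camera is an equidistant fisheye: a pixel r from the principal point sees the ray r / f radians off the axis. A picture is of the moment at which its call begins: read the wrist's pose just before it.
- sign_off(): hands the job in, once; it reports no verdict.
Trained networks look in the newest picture that a camera, given by its name, has taken for a name from the list of things; names that differ only in an ending like _2 or _b are one class to them, and where a whole thing is asked for, a point or a joint stands for the part that bears it (a point fixed in the world has none). Each returns a list of dicts, best first, with "score" (0 to 1); they miss things now and then, are a little off and sometimes report something else, mostly with a low value. They report only what shows in the picture. A call takes as long as a camera call. They do not tell look-alikes from the thing itself.
- look_for(camera, name): "point" ([x, y, z] in m, in world coordinates, good to about 4 mm: the middle of the surface that is visible of it).
- place_of(camera, name): "point" ([x, y, z] in m, in world coordinates, good to about 4 mm: a listed point, or the origin of a listed thing).
The state is a dict: "t": time; "qpos": joint angles; "joint_vel": joint speeds; "tau": joint torques, N m; "ee_pos": TCP position; "tool_rot": TCP orientation; "contact_force": force on the tool from outside, world axes, zero at the start; "torque": the same for the moment, N m; "gripper_width": finger opening in m.
Only numpy, scipy, OpenCV 4.12 (cv2) and the standard library are available. Lean on these libraries where they do the work, as an engineer would, in place of code of your own. Each camera call takes 0.05 s, during which the arm holds its last target. There are 200 camera calls.

## Task

Close the green coolant tank: push the aluminium cam-lock cap fully home on the upright brass adaptor with its two levers still raised, then swing the two brass levers fully down, one after the other, so that they lock it. Press gently, neither forcing the cap onto the adaptor nor a lever against its stop, and leave the loose tools round about where they lie.

Things in the scene. Friction and masses are not known exactly. Their poses are not given: they have to be found in the camera images.
- tank: green coolant tank, 148 x 118 mm, lid 41 mm above the bench, fixed. Origin: centre of its underside on the bench, z up. The brass adaptor stands upright on its centre (vertical axis through the origin): a head 44 mm in diameter, top edge tapered to 37 mm over 5.5 mm, a groove below. It is screwed in more or less deep, so its top lies anywhere from 121 to 131 mm above the bench (126 on average), and holds firm
- seal (a joint): black rubber sealing plug, 26 mm in diameter, on the adaptor's top: 0 = stands 12 mm proud, 0.012 = pressed flush by the cap, which is then fully home: inner ceiling on the adaptor's top, the cap's origin 42 mm below that top. It slides down against a steady friction of about 9 N, more than the cap's weight, and stays where pushed; a cap merely laid on rests on it, 12 mm too high
- coupling: aluminium cam-lock cap, red disc on top, loose (about 0.4 kg), standing mouth down: a cup 56 mm across outside, 47 mm high, bore 46 mm across and 42 mm deep, open below. Origin: centre of its lower rim, z up to the closed top. Levers at its +y (a) and -y (b) sides, in ears that reach 36 mm from the axis; its +x and -x sides are free for the fingers. It fits on the adaptor at any turn
- lever_a: body of the brass lever a of the coupling: a flat bar 6 mm thick and 13 mm wide that ends in a round eye, 75 mm from the pivot to its far end. Origin on its pivot (the horizontal pivot axis of cam_a, along the coupling's x), at x = 0, y = +29 mm, z = 34 mm in the coupling's frame
- lever_b: body of the brass lever b of the coupling: a flat bar 6 mm thick and 13 mm wide that ends in a round eye, 75 mm from the pivot to its far end. Origin on its pivot (the horizontal pivot axis of cam_b, along the coupling's x), at x = 0, y = -29 mm, z = 34 mm in the coupling's frame
- cam_a (a joint): swing of lever a (+y side), rad: 0 = points outward 30 degrees above level, 0.52 = level, 1.57 = fully down at its stop (60 degrees below level). A stiff pivot (0.25 N m, about 4 N at 60 mm) keeps it where it is left. Its cam enters the groove after about 1.0 rad; unless the cap is within about 4 mm of home it strikes the adaptor and blocks, and a lever beyond 0.9 keeps the cap from going on
- cam_b (a joint): the same for lever b (-y side): 0 = 30 degrees above level, 1.57 = fully down
- pliers: combination pliers with red grips, loose bystander, 157 mm long, origin under the middle
- spanner: combination spanner, loose bystander, 180 mm long, origin under the middle
- tape_measure: yellow tape measure, loose bystander, 56 mm high, origin under the middle
- hinge: brass butt hinge folded flat, loose bystander, 55 x 62 mm, origin under the middle
There are look-alikes about, which are no part of the job. There is more than one size of the tank; the job needs the larger.

How it is judged:
By the outcome, as a careful person would: the job done as asked, in the order asked, and still so for the second after the job is handed in, with the robot touching nothing.
It also fails if it takes over 64 s, if anything falls off the work surface, if the arm or the gripper's body presses on something with over 40 N, if the wrist force passes 120 N, or if a joint passes its speed limit or range.

## Working session

There is one attempt and no reset: what is moved stays moved. The work goes in short steps, Python scripts to look and compute and a shell command to move; the robot and the scene stay as the last step left them, time stands still between calls to the robot, and variables do not carry over. Pictures are saved under pics/ and viewed, about 8 in all and at most 12, crops included, and the job is handed in when it is done.

```bash
mkdir -p pics; ls; python3 - <<'E'
from cell import *
import cv2,numpy as np
s=read_state();print({k:np.round(v,3).tolist() for k,v in s.items()})
ims=[]
for c in("scene","side"):
    d=capture(c);cv2.imwrite(f"pics/{c}0.png",d["pixels"][:,:,::-1])
    np.savez(f"{c}0.npz",**d)
    print(c,d["fx"],d["cx"],d["cy"],np.round(d["pose"],3).tolist())
    for n in("tank","coupling","lever_a","lever_b","seal","pliers","spanner","tape_measure","hinge"):
        print(n,[(np.round(r["point"],3).tolist(),round(r["score"],2)) for r in place_of(c,n)[:3]])
E
```

```text
pics
{'t': 0.0, 'qpos': [1.411, 0.386, 0.007, -0.001, -1.194, -0.259], 'joint_vel': [-0.0, -0.001, 0.0, -0.001, -0.0, 0.0], 'tau': [-0.0, -39.229, 18.84, 4.186, -0.005, -0.0], 'ee_pos': [0.254, 0.57, 0.247], 'tool_rot': [3.139, -0.0, -0.419], 'contact_force': [-1.003, 0.068, -0.308], 'torque': [-0.027, -0.026, 0.044], 'gripper_width': 0.085}
scene 438.6506959595603 273.1871093149198 207.73888956137506 [[0.633, -0.306, 0.711, -0.45], [-0.774, -0.219, 0.594, -0.841], [-0.026, -0.926, -0.376, 0.641], [0.0, 0.0, 0.0, 1.0]]
tank [([0.541, 0.164, 0.002], 0.9), ([0.408, -0.032, 0.001], 0.74)]
coupling [([0.492, -0.166, 0.001], 0.65)]
lever_a [([0.488, -0.194, 0.032], 0.4), ([0.501, -0.141, 0.037], 0.37)]
lever_b [([0.488, -0.194, 0.032], 0.4), ([0.501, -0.141, 0.037], 0.37)]Traceback (most recent call last):
  File "<stdin>", line 10, in <module>
ValueError: it knows: coupling, hinge, lever, pliers, spanner, tank, tape_measure
```

```bash
python3 - <<'E'
from cell import *
import cv2,numpy as np
ims=[]
print(read_state()['t'])
for c in("side","scene"):
    d=capture(c);cv2.imwrite(f"pics/{c}0.png",d["pixels"][:,:,::-1])
    np.savez(f"{c}0.npz",**d)
    print(c,d["fx"],d["cx"],d["cy"],np.round(d["pose"],3).tolist())
    for n in("tank","coupling","lever_a","pliers","spanner","tape_measure","hinge"):
        print(n,[(np.round(r["point"],3).tolist(),round(r["score"],2)) for r in place_of(c,n)[:3]])
E
```

```text
0.25
side 396.9711850667973 273.87514419229694 215.19944058334465 [[0.052, 0.8, -0.597, 1.109], [0.999, -0.045, 0.027, -0.024], [-0.005, -0.598, -0.802, 0.857], [0.0, 0.0, 0.0, 1.0]]
tank [([0.404, -0.027, 0.001], 0.66)]
coupling [([0.496, -0.172, 0.0], 0.86)]
lever_a [([0.501, -0.136, 0.034], 0.7), ([0.618, 0.319, -0.0], 0.62), ([0.485, -0.2, 0.031], 0.46)]
pliers [([0.661, 0.015, -0.0], 0.66)]
spanner [([0.619, 0.318, 0.001], 0.53)]
tape_measure []
hinge []
scene 438.6506959595603 273.1871093149198 207.73888956137506 [[0.633, -0.306, 0.711, -0.45], [-0.774, -0.219, 0.594, -0.841], [-0.026, -0.926, -0.376, 0.641], [0.0, 0.0, 0.0, 1.0]]
tank [([0.406, -0.034, 0.0], 0.61), ([0.54, 0.162, -0.001], 0.57), ([0.399, 0.333, 0.0], 0.45)]
coupling [([0.494, -0.168, 0.004], 0.94)]
lever_a [([0.497, -0.14, 0.034], 0.64), ([0.491, -0.197, 0.028], 0.47)]
pliers [([0.667, 0.012, 0.003], 0.57)]
spanner [([0.62, 0.315, 0.002], 0.51)]
tape_measure [([0.415, -0.364, -0.0], 0.57), ([0.499, -0.139, 0.037], 0.26)]
hinge [([0.398, 0.338, 0.001], 0.67)]
```

View pics/scene0.png

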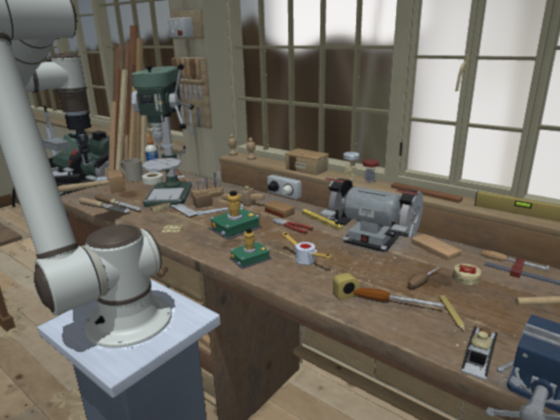

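View pics/side0.png

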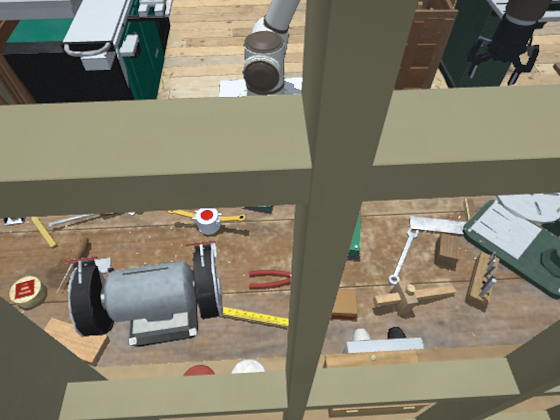

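Scene picture: two green tanks, at about (235,222) and (250,255); the farther one appears larger. The cap with its red disc is at (305,250) with both levers raised. In the side picture the cap is at (207,215), and a window post hides the tanks. Next I check tank size and adaptor position by depth.

```bash
cat > h.py <<'E'
from cell import *
import cv2,numpy as np
from scipy.spatial.transform import Rotation as R
def cloud(d,T=None):
    "world points of every pixel (pinhole or, with T=tool pose, wrist fisheye)"
    v,u=np.indices(d["depth"].shape);z=d["depth"]
    a,b=(u-d["cx"])/d["fx"],(v-d["cy"])/d["fy"]
    if T is None: M=d["pose"]
    else:
        M=T@d["T_tool_cam"];r=np.hypot(a,b);k=np.tan(r)/np.maximum(r,1e-9);a,b=a*k,b*k
    P=np.stack([a*z,b*z,z,np.ones_like(z)],-1)@M.T
    P[z<=0]=np.nan
    return P[...,:3]
def tool():
    s=read_state();T=np.eye(4);T[:3,:3]=R.from_euler("xyz",s["tool_rot"]).as_matrix();T[:3,3]=s["ee_pos"];return T
def go(xyz,yaw_deg):
    "shift in tool axes and roll to a world pose"
    T=tool();y=np.degrees(read_state()["tool_rot"][2])
    print("shift",np.round(T[:3,:3].T@(np.array(xyz)-T[:3,3]),4),"roll",round((y-yaw_deg+180)%360-180,2))
def st():
    s=read_state();print(round(s["t"],2),np.round(s["ee_pos"],4),np.round(np.degrees(s["tool_rot"]),2),"F",np.round(s["contact_force"],1),"w",round(float(s["gripper_width"]),4))
E
python3 - <<'E'
from h import *
d=dict(np.load("scene0.npz"));P=cloud(d)
px=d["pixels"].astype(int);g=(px[...,1]>px[...,0]+12)
for c in((.54,.163),(.405,-.03)):
    near=np.hypot(P[...,0]-c[0],P[...,1]-c[1])<.11
    m=near&g&(P[...,2]>.03)&(P[...,2]<.06)
    Q=P[m];print("lid",len(Q),cv2.minAreaRect(Q[:,:2].astype(np.float32)),np.median(Q[:,2]))
    m=near&(np.hypot(P[...,0]-c[0],P[...,1]-c[1])<.045)&(P[...,2]>.06)
    Q=P[m];print("top",len(Q),np.percentile(Q[:,2],[50,90,98]),Q[:,:2].mean(0))
go([.494,-.168,.25],-100.6)
E
```

```text
lid 486 ((0.5366165637969971, 0.15858548879623413), (0.11429227143526077, 0.1433705985546112), 78.74059295654297) 0.04116373388211203
top 249 [0.10119241 0.13010109 0.13703401] [0.530272   0.15199287]
lid 114 ((0.4009004235267639, -0.0339258536696434), (0.07687053829431534, 0.10009817034006119), 70.4897689819336) 0.03082886333754664
top 128 [0.07713062 0.09537583 0.09843614] [ 0.39837483 -0.03536654]
shift [ 0.5197  0.5776 -0.0017] roll 76.6
```

The tank at (0.54, 0.16) measures about 148×118 with its lid at 41 mm, so it is the larger one. I'll go over it for a wrist view, then on to the cap.

```bash
python3 - <<'E'
from h import *
go([.52,.16,.31],-100)
E
```

```text
shift [ 0.41    0.2673 -0.0617] roll 76.0
```

```bash
python3 -m handwheel '[{"x":0.03,"y":0.02,"z":-0.02,"roll":5},{"x":0.06,"y":0.04,"z":-0.04,"roll":12},{"x":0.1,"y":0.06,"z":-0.062,"roll":18},{"x":0.13,"y":0.085,"z":-0.062,"roll":25},{"x":0.17,"y":0.11,"z":-0.062,"roll":32},{"x":0.2,"y":0.135,"z":-0.062,"roll":38},{"x":0.24,"y":0.16,"z":-0.062,"roll":45},{"x":0.28,"y":0.185,"z":-0.062,"roll":52},{"x":0.32,"y":0.21,"z":-0.062,"roll":60},{"x":0.35,"y":0.23,"z":-0.062,"roll":66},{"x":0.39,"y":0.25,"z":-0.062,"roll":72},{"x":0.41,"y":0.267,"z":-0.062,"roll":76},{"x":0.41,"y":0.267,"z":-0.062,"roll":76},{"x":0.41,"y":0.267,"z":-0.062,"roll":76},{"x":0.41,"y":0.267,"z":-0.062,"roll":76}]' 1
python3 - <<'E'
from h import *
st();T=tool();d=capture("wrist");cv2.imwrite("pics/w1.png",d["pixels"][:,:,::-1]);np.savez("w1.npz",T=T,**d)
P=cloud(d,T);print(d["fx"],d["cx"],d["cy"],np.round(d["T_tool_cam"],3).tolist())
for n in("tank","coupling"):print(n,[(np.round(r["point"],3).tolist(),round(r["score"],2)) for r in place_of("wrist",n)[:3]])
c=(.54,.163);r=np.hypot(P[...,0]-c[0],P[...,1]-c[1])
for lo,hi in((.134,.16),(.119,.134),(.10,.119)):
    m=(r<.05)&(P[...,2]>lo)&(P[...,2]<hi);Q=P[m]
    if len(Q)>5:print(lo,len(Q),np.median(Q[:,2]),cv2.minEnclosingCircle(Q[:,:2].astype(np.float32)),Q.mean(0))
print(np.histogram(P[(r<.05)&(P[...,2]>.08)][:,2],bins=np.arange(.08,.16,.004)))
E
```

```text
t: 2.55
ee_pos: [0.5198, 0.1609, 0.3104]
tool_rot: [-3.142, 0.0, -1.744]
contact_force: [0.6, -0.5, -0.4]
gripper_width: 0.0854
2.55 [0.5198 0.1609 0.3104] [-1.800e+02  1.000e-02 -9.992e+01] F [ 0.6 -0.5 -0.4] w 0.0854
325.19226210127806 269.1537853228179 210.01097335081505 [[-0.0, -0.945, -0.326, 0.084], [1.0, 0.0, -0.0, 0.0], [0.0, -0.326, 0.945, -0.125], [0.0, 0.0, 0.0, 1.0]]
tank [([0.539, 0.162, 0.002], 0.9), ([0.403, -0.03, 0.001], 0.56)]
coupling [([0.615, 0.319, 0.002], 0.53)]
0.134 514 0.13567456639175846 ((0.5375931262969971, 0.16126805543899536), 0.01305889431387186) [0.53778499 0.16100933 0.13568665]
0.119 834 0.12343308199233685 ((0.5379419326782227, 0.1614110767841339), 0.021910004317760468) [0.53623902 0.15754768 0.12335082]
0.1 171 0.10185776915498213 ((0.5377680659294128, 0.1618240624666214), 0.022373514249920845) [0.53263396 0.1491351  0.10765921]
(array([ 25,  24,  28,  22,  34, 105,   0,   0,   5, 133, 501, 214,  24,
       360, 177,   0,   0,   0,   0]), array([0.08 , 0.084, 0.088, 0.092, 0.096, 0.1  , 0.104, 0.108, 0.112,
       0.116, 0.12 , 0.124, 0.128, 0.132, 0.136, 0.14 , 0.144, 0.148,
       0.152, 0.156]))
```

View pics/w1.png

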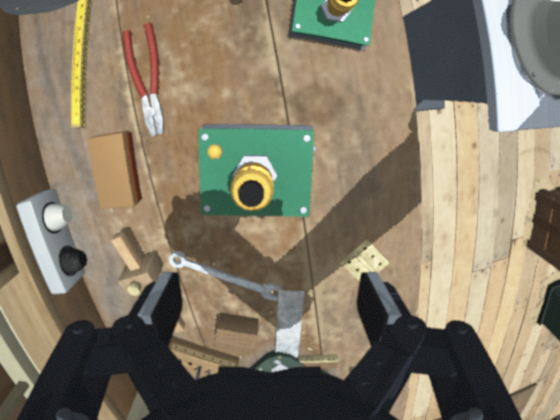

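Wrist picture: the tank is at (255,170), with the black seal at about (251,193) and the hinge, spanner and pliers lying clear. Seal circle radius 13.1 mm and head radius 21.9 mm match the sizes given. The adaptor axis is at (0.5378, 0.1614) and its top at about 0.124. Now to the cap.

```bash
python3 - <<'E'
from h import *
go([.494,-.168,.24],-100.6)
E
```

```text
shift [ 0.3288 -0.0312  0.0704] roll 0.72
```

```bash
python3 -m handwheel '[{"x":0.04,"y":-0.004},{"x":0.085,"y":-0.008},{"x":0.13,"y":-0.012,"z":0.01},{"x":0.175,"y":-0.016,"z":0.02},{"x":0.22,"y":-0.02,"z":0.035},{"x":0.265,"y":-0.025,"z":0.05},{"x":0.305,"y":-0.029,"z":0.065,"roll":0.5},{"x":0.329,"y":-0.031,"z":0.07,"roll":0.7},{"x":0.329,"y":-0.031,"z":0.07,"roll":0.7},{"x":0.329,"y":-0.031,"z":0.07,"roll":0.7},{"x":0.329,"y":-0.031,"z":0.07,"roll":0.7}]'
python3 - <<'E'
from h import *
st();T=tool();d=capture("wrist");cv2.imwrite("pics/w2.png",d["pixels"][:,:,::-1]);np.savez("w2.npz",T=T,**d)
P=cloud(d,T)
for n in("lever_a","coupling"):print(n,[(np.round(r["point"],3).tolist(),round(r["score"],2)) for r in place_of("wrist",n)[:3]])
px=d["pixels"].astype(int)
c=(.494,-.168);r=np.hypot(P[...,0]-c[0],P[...,1]-c[1])
red=(r<.05)&(px[...,0]>px[...,1]+60)&(px[...,0]>px[...,2]+60)&(P[...,2]>.04)
Q=P[red];print("red",len(Q),np.median(Q[:,2]),cv2.minEnclosingCircle(Q[:,:2].astype(np.float32)),Q.mean(0))
top=(r<.05)&(abs(P[...,2]-np.median(Q[:,2]))<.004);Q=P[top];print("top",len(Q),cv2.minEnclosingCircle(Q[:,:2].astype(np.float32)))
c=P[red].mean(0)[:2];r=np.hypot(P[...,0]-c[0],P[...,1]-c[1])
lev=(r>.045)&(r<.11)&(P[...,2]>.03)&(P[...,2]<.1);Q=P[lev];l=cv2.fitLine(Q[:,:2].astype(np.float32),cv2.DIST_HUBER,0,.01,.01).ravel()
print("levers",len(Q),l,np.degrees(np.arctan2(l[1],l[0])))
for s in(1,-1):
    q=Q[((Q[:,:2]-c)@l[:2]*s)>0];print(len(q),q.mean(0),q[:,2].min(),q[:,2].max(),(q[:,:2]-c)@l[:2].max() if 0 else np.abs((q[:,:2]-c)@l[:2]).max())
E
```

```text
2.7 [0.5197 0.1612 0.3104] [-1.7999e+02  1.0000e-02 -9.9880e+01] F [0.4 0.2 0.2] w 0.0854
lever_a []
coupling []
red 0 nan ((0.0, 0.0), 0.0) [nan nan nan]
top 0 ((0.0, 0.0), 0.0)invalid input
  return _methods._mean(a, axis=axis, dtype=dtype,
  ret = ret.dtype.type(ret / rcount)
<stdin>:8: RuntimeWarning: Mean of empty slice.
  ret = um.true_divide(
<stdin>:10: RuntimeWarning: Mean of empty slice.
Traceback (most recent call last):
cv2.error: OpenCV(4.12.0) /io/opencv/modules/imgproc/src/linefit.cpp:50: error: (-215:Assertion failed) count > 0 in function 'fitLine2D_wods'
```

View pics/w2.png

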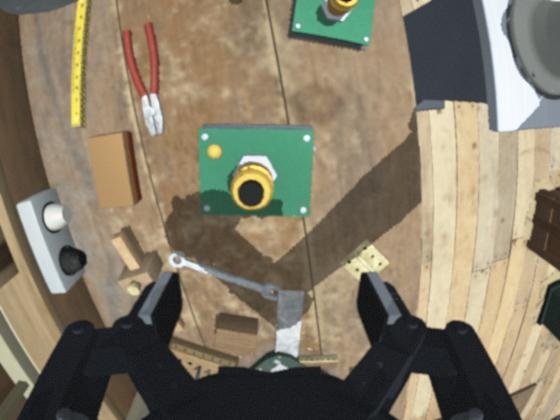

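The picture is unchanged because the move was refused: every row needs all four numbers. I'll resend it.

```bash
python3 -m handwheel '[{"x":0.04,"y":-0.004,"z":0,"roll":0},{"x":0.085,"y":-0.008,"z":0,"roll":0},{"x":0.13,"y":-0.012,"z":0.01,"roll":0},{"x":0.175,"y":-0.016,"z":0.02,"roll":0},{"x":0.22,"y":-0.02,"z":0.035,"roll":0},{"x":0.265,"y":-0.025,"z":0.05,"roll":0},{"x":0.305,"y":-0.029,"z":0.065,"roll":0.5},{"x":0.329,"y":-0.031,"z":0.07,"roll":0.7},{"x":0.329,"y":-0.031,"z":0.07,"roll":0.7},{"x":0.329,"y":-0.031,"z":0.07,"roll":0.7},{"x":0.329,"y":-0.031,"z":0.07,"roll":0.7}]'
cat > cap.py <<'E'
import sys
from h import *
name,cx,cy,zmin=sys.argv[1],*map(float,sys.argv[2:5])
st();T=tool();d=capture("wrist");cv2.imwrite(f"pics/{name}.png",d["pixels"][:,:,::-1]);np.savez(f"{name}.npz",T=T,**d)
P=cloud(d,T);px=d["pixels"].astype(int)
c=(cx,cy);r=np.hypot(P[...,0]-c[0],P[...,1]-c[1])
red=(r<.05)&(px[...,0]>px[...,1]+60)&(px[...,0]>px[...,2]+60)&(P[...,2]>zmin)
Q=P[red];zt=np.median(Q[:,2]);print("red",len(Q),zt,cv2.minEnclosingCircle(Q[:,:2].astype(np.float32)),Q.mean(0))
top=(r<.05)&(abs(P[...,2]-zt)<.004);Q=P[top];print("top",len(Q),cv2.minEnclosingCircle(Q[:,:2].astype(np.float32)))
c=P[red].mean(0)[:2];r=np.hypot(P[...,0]-c[0],P[...,1]-c[1])
lev=(r>.045)&(r<.11)&(P[...,2]>zt-.03)&(P[...,2]<zt+.04);Q=P[lev];l=cv2.fitLine(Q[:,:2].astype(np.float32),cv2.DIST_HUBER,0,.01,.01).ravel()
print("levers",len(Q),l,np.degrees(np.arctan2(l[1],l[0])))
for s in(1,-1):
    q=Q[((Q[:,:2]-c)@l[:2]*s)>0]
    if len(q):print(len(q),q.mean(0),q[:,2].min(),q[:,2].max(),np.abs((q[:,:2]-c)@l[:2]).max())
E
python3 cap.py w2 .494 -.168 .04
```

```text
t: 3.95
ee_pos: [0.494, -0.1683, 0.2408]
tool_rot: [-3.141, 0.0, -1.756]
contact_force: [-0.2, 0.3, -0.5]
gripper_width: 0.0854
3.95 [ 0.494  -0.1683  0.2408] [-1.7994e+02  1.0000e-02 -1.0063e+02] F [-0.2  0.3 -0.5] w 0.0854
red 762 0.04797505986632489 ((0.4949401915073395, -0.16938430070877075), 0.016269207000732422) [ 0.49462122 -0.16961294  0.0479526 ]
top 2309 ((0.4930167496204376, -0.1605270504951477), 0.04171359911561012)
levers 1514 [ 0.19619243  0.9805654   0.49826387 -0.14855428] 78.68561
685 [ 0.50592232 -0.09647157  0.04892891] 0.019137901118118084 0.05816919836604112 0.1003558338950776
829 [ 0.47976847 -0.24301536  0.0482806 ] 0.0381106949560886 0.055642060515171676 0.10139360002935166
```

View pics/w2.png

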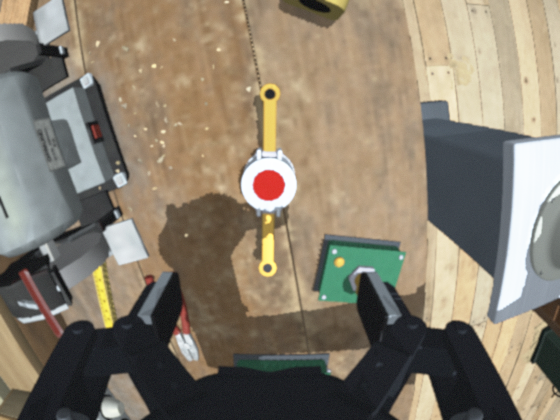

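The cap is at (268,185) with levers up to (270,92) and (268,268), both raised (eyes at z≈57 mm, reach about 100 mm). The free sides are clear, with the grinder more than 12 cm away. Centre (0.4948, −0.1695), lever line 78.7°.

```bash
python3 - <<'E'
from h import *
go([.4948,-.1695,.030],-101.3)
E
```

```text
shift [ 0.0013 -0.0008  0.2109] roll 0.7
```

```bash
python3 -m handwheel '[{"x":0.001,"y":-0.001,"z":0.04,"roll":0.7},{"x":0.001,"y":-0.001,"z":0.085,"roll":0.7},{"x":0.001,"y":-0.001,"z":0.125,"roll":0.7},{"x":0.001,"y":-0.001,"z":0.155,"roll":0.7},{"x":0.001,"y":-0.001,"z":0.18,"roll":0.7},{"x":0.001,"y":-0.001,"z":0.2,"roll":0.7},{"x":0.001,"y":-0.001,"z":0.211,"roll":0.7},{"x":0.001,"y":-0.001,"z":0.211,"roll":0.7},{"x":0.001,"y":-0.001,"z":0.211,"roll":0.7}]'
python3 -m handwheel '[{"x":0,"y":0,"z":0,"roll":0},{"x":0,"y":0,"z":0,"roll":0},{"x":0,"y":0,"z":0,"roll":0},{"x":0,"y":0,"z":0,"roll":0},{"x":0,"y":0,"z":0,"roll":0},{"x":0,"y":0,"z":0,"roll":0},{"x":0,"y":0,"z":0,"roll":0},{"x":0,"y":0,"z":0,"roll":0},{"x":0,"y":0,"z":0,"roll":0},{"x":0,"y":0,"z":0,"roll":0}]' -1
```

```text
t: 4.9
ee_pos: [0.4953, -0.1699, 0.0301]
tool_rot: [-3.14, 0.0, -1.768]
contact_force: [0.5, -0.4, 0.3]
gripper_width: 0.0855
t: 5.9
ee_pos: [0.4949, -0.1703, 0.0308]
tool_rot: [-3.14, 0.0, -1.769]
contact_force: [-0.3, 0.8, 5.9]
gripper_width: 0.0548
```

```bash
python3 -m handwheel '[{"x":0,"y":0,"z":-0.01,"roll":0},{"x":0,"y":0,"z":-0.03,"roll":0},{"x":0,"y":0,"z":-0.06,"roll":0},{"x":0,"y":0,"z":-0.1,"roll":0},{"x":0,"y":0,"z":-0.135,"roll":0},{"x":0,"y":0,"z":-0.165,"roll":0},{"x":0,"y":0,"z":-0.175,"roll":0},{"x":0,"y":0,"z":-0.175,"roll":0},{"x":0,"y":0,"z":-0.175,"roll":0}]'
python3 - <<'E'
from h import *
st();go([.5378,.1614,.205],-101.3)
E
```

```text
t: 6.8
ee_pos: [0.4928, -0.1699, 0.2024]
tool_rot: [3.138, 0.001, -1.771]
contact_force: [-1.0, 0.2, -5.2]
gripper_width: 0.0553
6.8 [ 0.4928 -0.1699  0.2024] [ 1.7977e+02  3.0000e-02 -1.0144e+02] F [-1.   0.2 -5.2] w 0.0553
shift [-0.3336  0.0217 -0.0024] roll -0.14
```

```bash
python3 -m handwheel '[{"x":-0.02,"y":0.001,"z":0,"roll":0},{"x":-0.05,"y":0.003,"z":0,"roll":0},{"x":-0.09,"y":0.006,"z":0,"roll":0},{"x":-0.13,"y":0.009,"z":0,"roll":0},{"x":-0.17,"y":0.012,"z":0,"roll":0},{"x":-0.21,"y":0.015,"z":0,"roll":0},{"x":-0.25,"y":0.017,"z":0,"roll":0},{"x":-0.29,"y":0.019,"z":0,"roll":0},{"x":-0.315,"y":0.021,"z":0,"roll":0},{"x":-0.33,"y":0.021,"z":0,"roll":0},{"x":-0.334,"y":0.021,"z":0,"roll":0},{"x":-0.334,"y":0.021,"z":0,"roll":0},{"x":-0.334,"y":0.021,"z":0,"roll":0},{"x":-0.334,"y":0.021,"z":0,"roll":0}]'
python3 cap.py w3 .538 .161 .18
python3 - <<'E'
from h import *
go([.5378,.1614,.17],-101.3)
for c in("scene",):
    d=capture(c);cv2.imwrite("pics/s3.png",cv2.resize(d["pixels"][150:300,170:350,::-1],None,fx=4,fy=4))
E
```

```text
t: 8.2
ee_pos: [0.5395, 0.1601, 0.2042]
tool_rot: [3.141, -0.0, -1.771]
contact_force: [0.8, -0.0, -4.4]
gripper_width: 0.0548
8.2 [0.5395 0.1601 0.2042] [ 1.7997e+02 -3.0000e-02 -1.0148e+02] F [ 0.8 -0.  -4.4] w 0.0548
red 3710 0.22134597175135734 ((0.5395917892456055, 0.16058140993118286), 0.016995644196867943) [0.53924868 0.15958966 0.22135188]
top 11928 ((0.5377651453018188, 0.15363839268684387), 0.04129546135663986)
levers 13227 [ 0.35447234 -0.9350665   0.5183829   0.10641043] -69.238884
9933 [0.54581958 0.10520438 0.23137913] 0.21200456926287356 0.26132615757045724 0.0865344532491329
3294 [0.48760953 0.16596975 0.24953366] 0.23276751961447234 0.2613432259379368 0.039895629421683704
shift [-0.0008  0.002   0.0343] roll -0.18
```

View pics/w3.png

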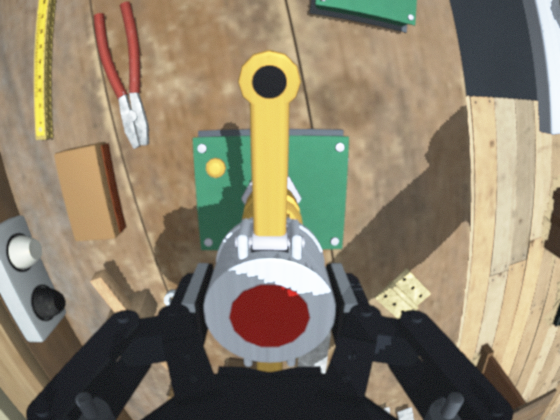

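The cap hangs level in the jaws, centred on the TCP, with its top 17 mm above the TCP. The lever at (270,85) is still raised, and the tank and adaptor are directly below. I'll correct 2 mm and descend in steps.

```bash
python3 -m handwheel '[{"x":-0.001,"y":0.002,"z":0.01,"roll":0},{"x":-0.001,"y":0.002,"z":0.025,"roll":0},{"x":-0.001,"y":0.002,"z":0.038,"roll":0},{"x":-0.001,"y":0.002,"z":0.046,"roll":0},{"x":-0.001,"y":0.002,"z":0.046,"roll":0},{"x":-0.001,"y":0.002,"z":0.046,"roll":0},{"x":-0.001,"y":0.002,"z":0.046,"roll":0}]'
python3 -m handwheel '[{"x":0,"y":0,"z":0.002,"roll":0},{"x":0,"y":0,"z":0.004,"roll":0},{"x":0,"y":0,"z":0.006,"roll":0},{"x":0,"y":0,"z":0.006,"roll":0}]'
```

```text
t: 9.0
ee_pos: [0.5385, 0.163, 0.159]
tool_rot: [-3.14, 0.001, -1.769]
contact_force: [-0.4, -0.5, -4.2]
gripper_width: 0.055
t: 9.4
ee_pos: [0.5378, 0.1626, 0.152]
tool_rot: [3.141, -0.0, -1.77]
contact_force: [0.4, 1.1, -4.6]
gripper_width: 0.0552
```

```bash
python3 -m handwheel '[{"x":0,"y":0,"z":0.001,"roll":0},{"x":0,"y":0,"z":0.002,"roll":0},{"x":0,"y":0,"z":0.003,"roll":0},{"x":0,"y":0,"z":0.004,"roll":0},{"x":0,"y":0,"z":0.004,"roll":0}]'
python3 -m handwheel '[{"x":0,"y":0,"z":0.001,"roll":0},{"x":0,"y":0,"z":0.002,"roll":0},{"x":0,"y":0,"z":0.003,"roll":0},{"x":0,"y":0,"z":0.003,"roll":0}]'
```

```text
t: 9.9
ee_pos: [0.5382, 0.1625, 0.1488]
tool_rot: [-3.141, -0.0, -1.769]
contact_force: [0.6, -1.2, -2.2]
gripper_width: 0.0551
t: 10.3
ee_pos: [0.538, 0.1622, 0.145]
tool_rot: [3.141, -0.001, -1.77]
contact_force: [0.9, -4.5, -3.3]
gripper_width: 0.055
```

Adaptor side force is pushing the cap toward −y, so I yield 1 mm that way (tool +x).

```bash
python3 -m handwheel '[{"x":0.001,"y":0,"z":0,"roll":0},{"x":0.001,"y":0,"z":0.001,"roll":0},{"x":0.001,"y":0,"z":0.002,"roll":0},{"x":0.001,"y":0,"z":0.003,"roll":0},{"x":0.001,"y":0,"z":0.004,"roll":0},{"x":0.001,"y":0,"z":0.004,"roll":0}]'
```

```text
t: 10.9
ee_pos: [0.5377, 0.1619, 0.141]
tool_rot: [3.141, 0.0, -1.77]
contact_force: [1.1, -1.1, -4.4]
gripper_width: 0.0548
```

```bash
python3 -m handwheel '[{"x":0.0,"y":0,"z":0.002,"roll":0},{"x":0.0,"y":0,"z":0.004,"roll":0},{"x":0.0,"y":0,"z":0.006,"roll":0},{"x":0.0,"y":0,"z":0.008,"roll":0},{"x":0.0,"y":0,"z":0.01,"roll":0},{"x":0.0,"y":0,"z":0.012,"roll":0},{"x":0.0,"y":0,"z":0.012,"roll":0}]'
```

```text
t: 11.6
ee_pos: [0.5377, 0.1617, 0.1289]
tool_rot: [3.141, -0.0, -1.77]
contact_force: [1.2, -0.4, -5.4]
gripper_width: 0.055
```

```bash
python3 -m handwheel '[{"x":0.0,"y":0,"z":0.001,"roll":0},{"x":0.0,"y":0,"z":0.002,"roll":0},{"x":0.0,"y":0,"z":0.003,"roll":0},{"x":0.0,"y":0,"z":0.004,"roll":0},{"x":0.0,"y":0,"z":0.004,"roll":0}]'
```

```text
t: 12.1
ee_pos: [0.5377, 0.1617, 0.1251]
tool_rot: [3.141, -0.0, -1.77]
contact_force: [0.7, 0.6, -4.8]
gripper_width: 0.0549
```

```bash
python3 -m handwheel '[{"x":0.0,"y":0,"z":0.001,"roll":0},{"x":0.0,"y":0,"z":0.002,"roll":0},{"x":0.0,"y":0,"z":0.003,"roll":0},{"x":0.0,"y":0,"z":0.004,"roll":0},{"x":0.0,"y":0,"z":0.004,"roll":0}]'
```

```text
t: 12.6
ee_pos: [0.5379, 0.1618, 0.1218]
tool_rot: [-3.141, 0.0, -1.769]
contact_force: [-2.4, -0.6, 4.4]
gripper_width: 0.0551
```

```bash
python3 -m handwheel '[{"x":0.0,"y":0,"z":0.001,"roll":0},{"x":0.0,"y":0,"z":0.002,"roll":0},{"x":0.0,"y":0,"z":0.003,"roll":0},{"x":0.0,"y":0,"z":0.003,"roll":0}]'
```

```text
t: 13.0
ee_pos: [0.5379, 0.1618, 0.1181]
tool_rot: [-3.142, 0.0, -1.77]
contact_force: [-2.5, -1.0, 3.3]
gripper_width: 0.0553
```

Seal contact came between 0.125 and 0.122, and it slides at the expected ~9 N. So home should be at a TCP height of 0.110–0.113.

```bash
python3 -m handwheel '[{"x":0.0,"y":0,"z":0.001,"roll":0},{"x":0.0,"y":0,"z":0.002,"roll":0},{"x":0.0,"y":0,"z":0.003,"roll":0},{"x":0.0,"y":0,"z":0.003,"roll":0}]'
```

```text
t: 13.4
ee_pos: [0.5378, 0.1618, 0.1151]
tool_rot: [-3.142, 0.0, -1.77]
contact_force: [-2.9, 1.0, 2.6]
gripper_width: 0.055
```

```bash
python3 -m handwheel '[{"x":0.0,"y":0,"z":0.0005,"roll":0},{"x":0.0,"y":0,"z":0.001,"roll":0},{"x":0.0,"y":0,"z":0.001,"roll":0}]'
```

```text
t: 13.7
ee_pos: [0.5378, 0.1618, 0.1143]
tool_rot: [-3.141, 0.0, -1.77]
contact_force: [-3.0, 0.7, 2.1]
gripper_width: 0.055
```

```bash
python3 -m handwheel '[{"x":0.0,"y":0,"z":0.0005,"roll":0},{"x":0.0,"y":0,"z":0.001,"roll":0},{"x":0.0,"y":0,"z":0.001,"roll":0}]'
```

```text
t: 14.0
ee_pos: [0.5379, 0.1618, 0.1133]
tool_rot: [-3.141, 0.0, -1.77]
contact_force: [-1.5, -0.5, 2.6]
gripper_width: 0.0547
```

```bash
python3 -m handwheel '[{"x":0.0,"y":0,"z":0.0005,"roll":0},{"x":0.0,"y":0,"z":0.001,"roll":0},{"x":0.0,"y":0,"z":0.001,"roll":0}]'
```

```text
t: 14.3
ee_pos: [0.5379, 0.1618, 0.1127]
tool_rot: [-3.141, 0.0, -1.769]
contact_force: [-3.5, -0.6, 6.5]
gripper_width: 0.055
```

```bash
python3 -m handwheel '[{"x":0.0,"y":0,"z":0.0005,"roll":0},{"x":0.0,"y":0,"z":0.0005,"roll":0}]'
```

```text
t: 14.5
ee_pos: [0.5379, 0.1618, 0.1127]
tool_rot: [-3.141, 0.0, -1.769]
contact_force: [-4.9, -0.7, 8.9]
gripper_width: 0.0548
```

```bash
python3 -m handwheel '[{"x":0.0,"y":0,"z":0.0005,"roll":0},{"x":0.0,"y":0,"z":0.0005,"roll":0}]'
```

```text
t: 14.7
ee_pos: [0.5379, 0.1618, 0.1127]
tool_rot: [-3.141, 0.0, -1.769]
contact_force: [-6.8, 0.5, 10.3]
gripper_width: 0.055
```

```bash
python3 -m handwheel '[{"x":0.0,"y":0.0015,"z":0.0,"roll":0},{"x":0.0,"y":0.0015,"z":0.001,"roll":0},{"x":0.0,"y":0.0015,"z":0.001,"roll":0}]'; python3 cap.py w4 .538 .161 .11
```

```text
t: 15.0
ee_pos: [0.5379, 0.1619, 0.1127]
tool_rot: [-3.138, 0.001, -1.769]
contact_force: [-3.6, -2.7, 12.4]
gripper_width: 0.0551
15.0 [0.5379 0.1619 0.1127] [-1.7978e+02  5.0000e-02 -1.0133e+02] F [-3.6 -2.7 12.4] w 0.0551
red 3715 0.12993818096855536 ((0.5381408333778381, 0.1623671054840088), 0.017025960609316826) [0.53747624 0.16127758 0.12993562]
top 11923 ((0.5361616611480713, 0.1557186096906662), 0.041387006640434265)
levers 13260 [ 0.39983395 -0.9165876   0.50986844  0.12912837] -66.4322
9900 [0.54401858 0.10682633 0.13980899] 0.120503905424612 0.16992227171882143 0.08414448623037958
3360 [0.48576291 0.16763293 0.15795696] 0.14110457728903048 0.1699326454351195 0.04208855321294132
```

The cap is home: it stops at TCP z 0.1127, exactly 12 mm below first seal contact, at about 12 N. I'll relax the push, open and rise.

```bash
python3 -m handwheel '[{"x":0.0,"y":0.0,"z":-0.0015,"roll":0},{"x":0.0,"y":0.0,"z":-0.0025,"roll":0},{"x":0.0,"y":0.0,"z":-0.0025,"roll":0}]'
python3 -m handwheel '[{"x":0,"y":0,"z":0,"roll":0},{"x":0,"y":0,"z":0,"roll":0},{"x":0,"y":0,"z":0,"roll":0},{"x":0,"y":0,"z":0,"roll":0},{"x":0,"y":0,"z":0,"roll":0}]' 1
python3 -m handwheel '[{"x":0,"y":0,"z":-0.015,"roll":0},{"x":0,"y":0,"z":-0.04,"roll":0},{"x":0,"y":0,"z":-0.075,"roll":0},{"x":0,"y":0,"z":-0.11,"roll":0},{"x":0,"y":0,"z":-0.13,"roll":0},{"x":0,"y":0,"z":-0.13,"roll":0},{"x":0,"y":0,"z":-0.13,"roll":0},{"x":0,"y":0,"z":-0.13,"roll":0}]'
python3 cap.py w5 .538 .161 .11
```

```text
t: 15.35
ee_pos: [0.5377, 0.1619, 0.1128]
tool_rot: [-3.139, 0.001, -1.769]
contact_force: [3.9, -3.3, 2.0]
gripper_width: 0.0549
t: 15.85
ee_pos: [0.5362, 0.1622, 0.1127]
tool_rot: [3.141, -0.0, -1.77]
contact_force: [0.2, 0.4, -0.1]
gripper_width: 0.0854
t: 16.65
ee_pos: [0.5355, 0.1617, 0.2412]
tool_rot: [3.139, -0.002, -1.77]
contact_force: [-0.2, 0.3, -0.3]
gripper_width: 0.0854
16.65 [0.5355 0.1617 0.2412] [ 1.7986e+02 -1.0000e-01 -1.0141e+02] F [-0.2  0.3 -0.3] w 0.0854
red 1273 0.1299061811271353 ((0.5375964641571045, 0.1622423231601715), 0.016459275037050247) [0.5374005  0.16191312 0.12993148]
top 3820 ((0.5445542931556702, 0.16920772194862366), 0.04048734903335571)
levers 2490 [0.19516647 0.9807701  0.5343881  0.14798069] 78.745544
1022 [0.55147812 0.23382841 0.13162861] 0.12214857865013384 0.14023918404252933 0.10021836294213304
1468 [0.52249028 0.08821478 0.1302363 ] 0.12070088002624538 0.13742378025904667 0.10138874030022467
```

View pics/w5.png

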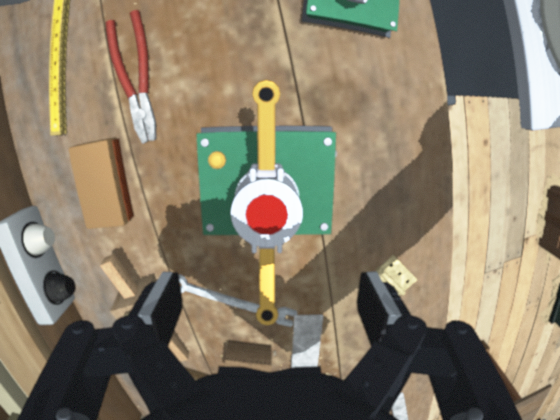

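The cap is seated: top at 0.130, levers still raised, bystanders undisturbed. Pivots are at z≈0.117, 29 mm from the axis. The first lever is the one on the tool +x side (265,95). I close the fingers and approach above it.

```bash
python3 -m handwheel '[{"x":0.03,"y":-0.002,"z":0,"roll":0},{"x":0.06,"y":-0.002,"z":0,"roll":0},{"x":0.085,"y":-0.002,"z":0,"roll":0},{"x":0.09,"y":-0.002,"z":0.0,"roll":0},{"x":0.09,"y":-0.002,"z":0.0,"roll":0},{"x":0.09,"y":-0.002,"z":0.02,"roll":0},{"x":0.09,"y":-0.002,"z":0.04,"roll":0},{"x":0.09,"y":-0.002,"z":0.06,"roll":0},{"x":0.09,"y":-0.002,"z":0.072,"roll":0},{"x":0.09,"y":-0.002,"z":0.078,"roll":0},{"x":0.09,"y":-0.002,"z":0.078,"roll":0},{"x":0.09,"y":-0.002,"z":0.078,"roll":0}]' -1
cat > lev.py <<'E'
from h import *
# finger centre in the cap's lever line: rho from the axis, side offset, tip height
s=read_state();c=np.array([.5377,.1620]);u=np.array([np.cos(np.radians(-101.25)),np.sin(np.radians(-101.25))])
q=s["ee_pos"][:2]-c;print("rho",round(q@u*1e3,1),"side",round((q@[-u[1],u[0]])*1e3,1),"tcp z",round(s["ee_pos"][2]*1e3,1),"F",np.round(s["contact_force"],1),"w",round(float(s["gripper_width"]),4),"t",round(s["t"],2))
E
python3 lev.py
```

```text
t: 17.9
ee_pos: [0.5211, 0.0738, 0.1654]
tool_rot: [-3.14, 0.0, -1.769]
contact_force: [-0.8, -0.1, -0.1]
gripper_width: -0.0
rho 89.7 side 0.9 tcp z 165.4 F [-0.8 -0.1 -0.1] w -0.0 t 17.9
```

```bash
python3 -m handwheel '[{"x":0,"y":0,"z":0.004,"roll":0},{"x":0,"y":0,"z":0.008,"roll":0},{"x":0,"y":0,"z":0.012,"roll":0},{"x":0,"y":0,"z":0.015,"roll":0},{"x":0,"y":0,"z":0.015,"roll":0}]'; python3 lev.py
python3 -m handwheel '[{"x":0,"y":0,"z":0.003,"roll":0},{"x":0,"y":0,"z":0.006,"roll":0},{"x":0,"y":0,"z":0.009,"roll":0},{"x":0,"y":0,"z":0.012,"roll":0},{"x":0,"y":0,"z":0.014,"roll":0},{"x":0,"y":0,"z":0.014,"roll":0}]'; python3 lev.py
```

```text
t: 18.4
ee_pos: [0.5203, 0.073, 0.1497]
tool_rot: [3.141, -0.001, -1.77]
contact_force: [0.0, -0.3, 2.7]
gripper_width: -0.0005
rho 90.7 side 0.3 tcp z 149.7 F [ 0.  -0.3  2.7] w -0.0005 t 18.4
t: 19.0
ee_pos: [0.5204, 0.0733, 0.1354]
tool_rot: [3.141, -0.0, -1.77]
contact_force: [-1.4, -1.5, 2.4]
gripper_width: -0.0004
rho 90.3 side 0.3 tcp z 135.4 F [-1.4 -1.5  2.4] w -0.0004 t 19.0
```

The lever follows at about 2.5 N and is near level. Now along the arc.

```bash
python3 -m handwheel '[{"x":0,"y":0,"z":0.004,"roll":0},{"x":-0.001,"y":0,"z":0.008,"roll":0},{"x":-0.002,"y":0,"z":0.012,"roll":0},{"x":-0.003,"y":0,"z":0.016,"roll":0},{"x":-0.004,"y":0,"z":0.02,"roll":0},{"x":-0.005,"y":0,"z":0.024,"roll":0},{"x":-0.005,"y":0,"z":0.024,"roll":0}]'; python3 lev.py
python3 -m handwheel '[{"x":-0.002,"y":0,"z":0.003,"roll":0},{"x":-0.004,"y":0,"z":0.006,"roll":0},{"x":-0.006,"y":0,"z":0.009,"roll":0},{"x":-0.0075,"y":0,"z":0.011,"roll":0},{"x":-0.0075,"y":0,"z":0.011,"roll":0}]'; python3 lev.py
```

```text
t: 19.7
ee_pos: [0.5214, 0.0786, 0.111]
tool_rot: [3.141, 0.0, -1.77]
contact_force: [0.1, -2.1, 1.9]
gripper_width: 0.0001
rho 85.0 side 0.2 tcp z 111.0 F [ 0.1 -2.1  1.9] w 0.0001 t 19.7
t: 20.2
ee_pos: [0.5224, 0.0854, 0.1001]
tool_rot: [3.14, -0.001, -1.77]
contact_force: [-0.5, -4.1, 0.9]
gripper_width: -0.0001
rho 78.2 side -0.1 tcp z 100.1 F [-0.5 -4.1  0.9] w -0.0001 t 20.2
```

```bash
python3 -m handwheel '[{"x":-0.002,"y":0,"z":0.002,"roll":0},{"x":-0.0045,"y":0,"z":0.0035,"roll":0},{"x":-0.007,"y":0,"z":0.005,"roll":0},{"x":-0.008,"y":0,"z":0.006,"roll":0},{"x":-0.008,"y":0,"z":0.006,"roll":0}]'; python3 lev.py
python3 -m handwheel '[{"x":-0.001,"y":0,"z":0.0005,"roll":0},{"x":-0.002,"y":0,"z":0.001,"roll":0},{"x":-0.002,"y":0,"z":0.001,"roll":0}]'; python3 lev.py
```

```text
t: 20.7
ee_pos: [0.5236, 0.0928, 0.094]
tool_rot: [3.139, -0.002, -1.77]
contact_force: [-0.5, -6.0, 0.2]
gripper_width: 0.0002
rho 70.6 side -0.3 tcp z 94.0 F [-0.5 -6.   0.2] w 0.0002 t 20.7
t: 21.0
ee_pos: [0.5238, 0.0945, 0.0929]
tool_rot: [3.139, -0.002, -1.77]
contact_force: [-0.9, -6.6, -0.9]
gripper_width: 0.0001
rho 68.9 side -0.5 tcp z 92.9 F [-0.9 -6.6 -0.9] w 0.0001 t 21.0
```

```bash
python3 -m handwheel '[{"x":-0.001,"y":0,"z":0.0005,"roll":0},{"x":-0.002,"y":0,"z":0.001,"roll":0},{"x":-0.002,"y":0,"z":0.001,"roll":0}]'; python3 lev.py
```

```text
t: 21.3
ee_pos: [0.524, 0.0963, 0.0918]
tool_rot: [3.139, -0.002, -1.77]
contact_force: [-0.7, -5.2, -0.7]
gripper_width: 0.0
rho 67.1 side -0.6 tcp z 91.8 F [-0.7 -5.2 -0.7] w 0.0 t 21.3
```

```bash
python3 -m handwheel '[{"x":-0.001,"y":0,"z":0.0005,"roll":0},{"x":-0.0015,"y":0,"z":0.0008,"roll":0},{"x":-0.0015,"y":0,"z":0.0008,"roll":0}]'; python3 lev.py
```

```text
t: 21.6
ee_pos: [0.5243, 0.0978, 0.0909]
tool_rot: [3.138, -0.003, -1.771]
contact_force: [0.2, -6.8, -0.7]
gripper_width: -0.0002
rho 65.6 side -0.6 tcp z 90.9 F [ 0.2 -6.8 -0.7] w -0.0002 t 21.6
```

```bash
python3 -m handwheel '[{"x":-0.001,"y":0,"z":0.0005,"roll":0},{"x":-0.0015,"y":0,"z":0.0008,"roll":0},{"x":-0.0015,"y":0,"z":0.0008,"roll":0}]'; python3 lev.py
```

```text
t: 21.9
ee_pos: [0.5245, 0.099, 0.0902]
tool_rot: [3.138, -0.003, -1.77]
contact_force: [-0.6, -8.2, -0.9]
gripper_width: -0.0003
rho 64.4 side -0.6 tcp z 90.2 F [-0.6 -8.2 -0.9] w -0.0003 t 21.9
```

```bash
python3 -m handwheel '[{"x":-0.001,"y":0,"z":0.0005,"roll":0},{"x":-0.0015,"y":0,"z":0.0005,"roll":0},{"x":-0.0015,"y":0,"z":0.0005,"roll":0}]'; python3 lev.py
```

```text
t: 22.2
ee_pos: [0.5245, 0.0993, 0.0899]
tool_rot: [3.137, -0.005, -1.771]
contact_force: [-0.3, -11.7, 0.6]
gripper_width: -0.0003
rho 64.0 side -0.8 tcp z 89.9 F [ -0.3 -11.7   0.6] w -0.0003 t 22.2
```

```bash
python3 -m handwheel '[{"x":-0.0005,"y":0,"z":0.0,"roll":0},{"x":-0.001,"y":0,"z":0.0,"roll":0},{"x":-0.001,"y":0,"z":0.0,"roll":0}]'; python3 lev.py
```

```text
t: 22.5
ee_pos: [0.5242, 0.0996, 0.0897]
tool_rot: [3.136, -0.006, -1.771]
contact_force: [-0.5, -13.9, 1.8]
gripper_width: -0.0001
rho 63.9 side -1.0 tcp z 89.7 F [ -0.5 -13.9   1.8] w -0.0001 t 22.5
```

The lever stopped moving and force rose to 14 N, so it's at its stop. I'll withdraw outward and up, then cross over to the second lever.

```bash
python3 -m handwheel '[{"x":0.004,"y":0,"z":0,"roll":0},{"x":0.015,"y":0,"z":-0.005,"roll":0},{"x":0.025,"y":0,"z":-0.03,"roll":0},{"x":0.025,"y":0,"z":-0.07,"roll":0},{"x":0.02,"y":0,"z":-0.11,"roll":0},{"x":-0.02,"y":0,"z":-0.12,"roll":0},{"x":-0.065,"y":0,"z":-0.12,"roll":0},{"x":-0.11,"y":0,"z":-0.12,"roll":0},{"x":-0.145,"y":0,"z":-0.12,"roll":0},{"x":-0.151,"y":0,"z":-0.12,"roll":0},{"x":-0.151,"y":0,"z":-0.12,"roll":0},{"x":-0.151,"y":0,"z":-0.12,"roll":0}]'; python3 lev.py
python3 - <<'E'
from h import *
T=tool();d=capture("wrist");cv2.imwrite("pics/w6.png",d["pixels"][:,:,::-1]);np.savez("w6.npz",T=T,**d)
E
```

```text
t: 23.7
ee_pos: [0.556, 0.2504, 0.2108]
tool_rot: [3.141, 0.001, -1.77]
contact_force: [0.3, -0.3, 0.3]
gripper_width: -0.0001
rho -90.3 side 0.7 tcp z 210.8 F [ 0.3 -0.3  0.3] w -0.0001 t 23.7
```

View pics/w6.png

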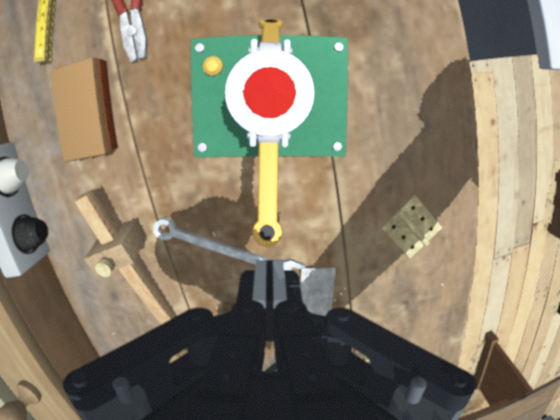

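The first lever is down (dark bar at (270,30) below the cap). The second is still raised at (267,225), with the shut fingers above it. I'll repeat the path mirrored.

```bash
python3 -m handwheel '[{"x":0,"y":0,"z":0.02,"roll":0},{"x":0,"y":0,"z":0.04,"roll":0},{"x":0,"y":0,"z":0.05,"roll":0},{"x":0,"y":0,"z":0.054,"roll":0},{"x":0,"y":0,"z":0.058,"roll":0},{"x":0,"y":0,"z":0.062,"roll":0},{"x":0,"y":0,"z":0.062,"roll":0}]'; python3 lev.py
python3 -m handwheel '[{"x":0,"y":0,"z":0.003,"roll":0},{"x":0,"y":0,"z":0.006,"roll":0},{"x":0,"y":0,"z":0.009,"roll":0},{"x":0,"y":0,"z":0.012,"roll":0},{"x":0,"y":0,"z":0.014,"roll":0},{"x":0,"y":0,"z":0.014,"roll":0}]'; python3 lev.py
```

```text
t: 24.45
ee_pos: [0.5566, 0.2511, 0.1494]
tool_rot: [-3.14, 0.001, -1.77]
contact_force: [-1.4, -0.6, 2.9]
gripper_width: -0.0
rho -91.1 side 1.2 tcp z 149.4 F [-1.4 -0.6  2.9] w -0.0 t 24.45
t: 25.05
ee_pos: [0.5568, 0.2514, 0.1347]
tool_rot: [-3.14, 0.001, -1.769]
contact_force: [1.1, 3.1, 3.7]
gripper_width: -0.0
rho -91.4 side 1.3 tcp z 134.7 F [1.1 3.1 3.7] w -0.0 t 25.05
```

```bash
python3 -m handwheel '[{"x":0,"y":0,"z":0.004,"roll":0},{"x":0.001,"y":0,"z":0.008,"roll":0},{"x":0.002,"y":0,"z":0.012,"roll":0},{"x":0.003,"y":0,"z":0.016,"roll":0},{"x":0.004,"y":0,"z":0.02,"roll":0},{"x":0.005,"y":0,"z":0.023,"roll":0},{"x":0.005,"y":0,"z":0.023,"roll":0}]'; python3 lev.py
```

```text
t: 25.75
ee_pos: [0.5552, 0.2457, 0.111]
tool_rot: [3.141, -0.0, -1.77]
contact_force: [0.9, 3.9, 2.2]
gripper_width: 0.0001
rho -85.6 side 0.9 tcp z 111.0 F [0.9 3.9 2.2] w 0.0001 t 25.75
```

```bash
python3 -m handwheel '[{"x":0.002,"y":0,"z":0.003,"roll":0},{"x":0.004,"y":0,"z":0.006,"roll":0},{"x":0.006,"y":0,"z":0.009,"roll":0},{"x":0.0075,"y":0,"z":0.011,"roll":0},{"x":0.0075,"y":0,"z":0.011,"roll":0}]'; python3 lev.py
```

```text
t: 26.25
ee_pos: [0.5537, 0.2388, 0.1002]
tool_rot: [3.141, 0.0, -1.77]
contact_force: [1.8, 5.6, 1.9]
gripper_width: -0.0002
rho -78.4 side 0.7 tcp z 100.2 F [1.8 5.6 1.9] w -0.0002 t 26.25
```

```bash
python3 -m handwheel '[{"x":0.002,"y":0,"z":0.002,"roll":0},{"x":0.0045,"y":0,"z":0.0035,"roll":0},{"x":0.007,"y":0,"z":0.005,"roll":0},{"x":0.009,"y":0,"z":0.0065,"roll":0},{"x":0.009,"y":0,"z":0.0065,"roll":0}]'; python3 lev.py
```

```text
t: 26.75
ee_pos: [0.5519, 0.2301, 0.0935]
tool_rot: [3.141, 0.001, -1.77]
contact_force: [2.0, 5.8, -0.4]
gripper_width: -0.0002
rho -69.6 side 0.6 tcp z 93.5 F [ 2.   5.8 -0.4] w -0.0002 t 26.75
```

```bash
python3 -m handwheel '[{"x":0.001,"y":0,"z":0.0005,"roll":0},{"x":0.002,"y":0,"z":0.001,"roll":0},{"x":0.003,"y":0,"z":0.0015,"roll":0},{"x":0.003,"y":0,"z":0.0015,"roll":0}]'; python3 lev.py
```

```text
t: 27.15
ee_pos: [0.5513, 0.2273, 0.092]
tool_rot: [3.141, 0.001, -1.77]
contact_force: [1.3, 6.4, -0.1]
gripper_width: 0.0
rho -66.7 side 0.6 tcp z 92.0 F [ 1.3  6.4 -0.1] w 0.0 t 27.15
```

```bash
python3 -m handwheel '[{"x":0.001,"y":0,"z":0.0005,"roll":0},{"x":0.002,"y":0,"z":0.001,"roll":0},{"x":0.002,"y":0,"z":0.001,"roll":0}]'; python3 lev.py
```

```text
t: 27.45
ee_pos: [0.5508, 0.2254, 0.0909]
tool_rot: [3.141, 0.001, -1.77]
contact_force: [2.7, 6.5, -2.6]
gripper_width: -0.0002
rho -64.7 side 0.5 tcp z 90.9 F [ 2.7  6.5 -2.6] w -0.0002 t 27.45
```

```bash
python3 -m handwheel '[{"x":0.0005,"y":0,"z":0.0003,"roll":0},{"x":0.001,"y":0,"z":0.0005,"roll":0},{"x":0.001,"y":0,"z":0.0005,"roll":0}]'; python3 lev.py
```

```text
t: 27.75
ee_pos: [0.551, 0.225, 0.0907]
tool_rot: [-3.141, 0.002, -1.77]
contact_force: [2.3, 8.0, -1.0]
gripper_width: 0.0002
rho -64.4 side 0.7 tcp z 90.7 F [ 2.3  8.  -1. ] w 0.0002 t 27.75
```

```bash
python3 -m handwheel '[{"x":0.0005,"y":0,"z":0.0003,"roll":0},{"x":0.001,"y":0,"z":0.0005,"roll":0},{"x":0.001,"y":0,"z":0.0005,"roll":0}]'; python3 lev.py
```

```text
t: 28.05
ee_pos: [0.5512, 0.2248, 0.0905]
tool_rot: [-3.14, 0.004, -1.77]
contact_force: [1.2, 9.4, -0.3]
gripper_width: 0.0001
rho -64.2 side 1.0 tcp z 90.5 F [ 1.2  9.4 -0.3] w 0.0001 t 28.05
```

```bash
python3 -m handwheel '[{"x":0.001,"y":0,"z":0.0003,"roll":0},{"x":0.0018,"y":0,"z":0.0005,"roll":0},{"x":0.0018,"y":0,"z":0.0005,"roll":0}]'; python3 lev.py
```

```text
t: 28.35
ee_pos: [0.5514, 0.2243, 0.0904]
tool_rot: [-3.139, 0.006, -1.769]
contact_force: [1.4, 12.6, -0.4]
gripper_width: 0.0001
rho -63.8 side 1.3 tcp z 90.4 F [ 1.4 12.6 -0.4] w 0.0001 t 28.35
```

Second lever is at its stop. I'll withdraw and verify.

```bash
python3 -m handwheel '[{"x":-0.004,"y":0,"z":0,"roll":0},{"x":-0.015,"y":0,"z":-0.005,"roll":0},{"x":-0.025,"y":0,"z":-0.03,"roll":0},{"x":-0.025,"y":0,"z":-0.07,"roll":0},{"x":-0.025,"y":0,"z":-0.11,"roll":0},{"x":0.01,"y":0,"z":-0.15,"roll":0},{"x":0.04,"y":0,"z":-0.17,"roll":0},{"x":0.06,"y":0,"z":-0.17,"roll":0},{"x":0.064,"y":0,"z":-0.17,"roll":0},{"x":0.064,"y":0,"z":-0.17,"roll":0},{"x":0.064,"y":0,"z":-0.17,"roll":0},{"x":0.064,"y":0,"z":-0.17,"roll":0}]'; python3 cap.py w7 .538 .161 .11
python3 - <<'E'
from h import *
sc=capture("scene")
c=np.array([.5377,.1620]);u=np.array([np.cos(np.radians(-101.25)),np.sin(np.radians(-101.25))]);w=np.array([-u[1],u[0]])
d=dict(np.load("w7.npz"))
for nm,dd,T in(("wrist",d,d["T"]),("scene",sc,None)):
    P=cloud(dd,T);q=P[...,:2]-c;a=q@u;b=q@w
    for s in(1,-1):
        m=(a*s>.036)&(a*s<.08)&(abs(b)<.006)&(P[...,2]>.05)&(P[...,2]<.15)
        if m.sum()<8:print(nm,s,"few",m.sum());continue
        X=np.c_[a[m]*s,P[m][:,2]];l=cv2.fitLine(X.astype(np.float32),cv2.DIST_HUBER,0,.01,.01).ravel()
        print(nm,s,m.sum(),"slope deg",np.degrees(np.arctan2(l[1],l[0])),"zmin",X[:,1].min(),"rho max",X[:,0].max())
a=cv2.resize(sc["pixels"][160:285,180:345,::-1],(790,598));cv2.imwrite("pics/s7.png",a)
E
```

```text
t: 29.55
ee_pos: [0.5374, 0.1589, 0.2589]
tool_rot: [3.14, -0.002, -1.769]
contact_force: [0.7, -0.3, -0.2]
gripper_width: -0.0001
29.55 [0.5374 0.1589 0.2589] [ 1.7988e+02 -1.1000e-01 -1.0136e+02] F [ 0.7 -0.3 -0.2] w -0.0001
red 1126 0.12995874303592944 ((0.5376968383789062, 0.16173328459262848), 0.016668612137436867) [0.53786518 0.16130844 0.12993431]
top 3367 ((0.5368676781654358, 0.159481942653656), 0.034179165959358215)
wrist 1 509 slope deg -60.010277 zmin 0.05370392216982034 rho max 0.06829948181484465
wrist -1 44 slope deg -59.93326 zmin 0.05411167881081719 rho max 0.06757145197977539
scene 1 63 slope deg -63.26321 zmin 0.05376516541094434 rho max 0.06849657769159734
scene -1 15 slope deg -65.32172 zmin 0.05555442660181298 rho max 0.06243185962048521Traceback (most recent call last):
  File "cap.py", line 11, in <module>
    lev=(r>.045)&(r<.11)&(P[...,2]>zt-.03)&(P[...,2]<zt+.04);Q=P[lev];l=cv2.fitLine(Q[:,:2].astype(np.float32),cv2.DIST_HUBER,0,.01,.01).ravel()
                                                                        ~~~~~~~~~~~^^^^^^^^^^^^^^^^^^^^^^^^^^^^^^^^^^^^^^^^^^^^^^^^^^^^^
cv2.error: OpenCV(4.12.0) /io/opencv/modules/imgproc/src/linefit.cpp:50: error: (-215:Assertion failed) count > 0 in function 'fitLine2D_wods'
```

View pics/s7.png

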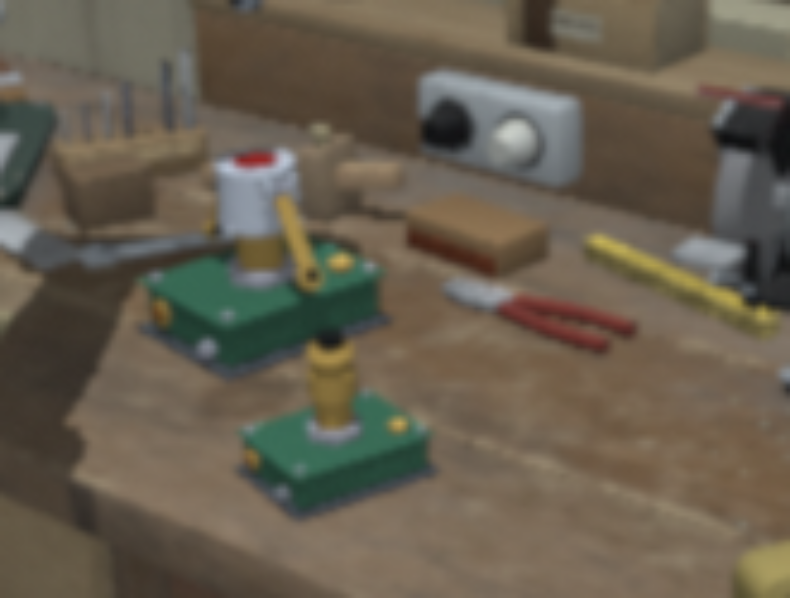

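View pics/w7.png

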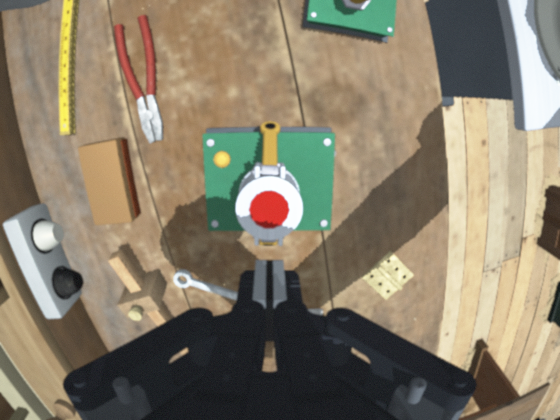

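The cap sits on the larger tank (scene crop, 258,200), level and with its top still at 0.130. Both levers slope 60° down in the wrist depth, and the bystanders are where they were. The gripper is free, so I'm handing in.

```bash
python3 -c "
from cell import *
print(sign_off())"
```

```text
the job is handed in; nothing more can be done
None
```

The larger green tank is closed: the cap is fully home on the brass adaptor and both levers are down. I handed the job in at about 30 s of the 64 s.

- **Cap:** I pushed it on with both levers raised. It stopped 12 mm below first contact with the seal, and the reading on the tool was about 12 N. Its top stayed at 0.130 m through both lever swings.
- **Levers:** I swung them down one after the other with the fingers shut, to firm stops at about 14 N and 13 N. The wrist camera's depth puts them at 60.0° and 59.9° below level, which is fully down.
- **Surroundings:** In the last pictures the pliers, spanner and hinge lie where they were. I did not check the tape measure closely. The gripper was clear of everything, reading about 0 N.

Some checks disagreed or failed:
- **Scene camera:** It gave steeper lever angles of 63° and 65°, from few pixels.
- **Cap height:** The cap's top measures about 1 mm higher than my first adaptor measurement implies, within the 2 mm calibration.
- **Side force:** I met up to about 7 N sideways while seating the cap, and yielded by about a millimetre each time.
- **Refused move:** One early move was refused because its rows were incomplete, and nothing moved.

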